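Widen the board holder by one hole and hold its lock pin in

ROBOT

A 6-joint arm with a two-finger parallel gripper is mounted at the origin on the work surface. World frame = base frame: x ahead of the robot, y to its left, z up, the work surface at z = 0. Lengths are in m, angles in rad, forces in N, time in s.
With the tool pointing down it reaches from about 0.375 to 0.925 m from the base axis. Payload 5.7 kg.
Tool frame: the origin (TCP) lies at the very end of the fingers, on their centre line; the grasp point (between the pads) lies 19 mm behind it; z points along the fingers, y is the line along which they close (so a half turn about z gives the same grasp; the last joint's range is limited). The gripper opens to 88 mm and grips with 3 to 60 N. Pads are 20 mm wide; open, the fingers measure 115 mm over their backs; the gripper's body (75 mm by 178 mm) begins 61 mm behind the grasp point.
Start: joints at [-1.424, 0.359, 1.51, -0, 1.272, -0.115], TCP at [0.155, -0.58, 0.223] pointing down, gripper open.
Joint ranges: [-2.97, 2.97], [-1.01, 2.36], [0.21, 2.38], [-0.96, 4.11], [0.2, 2.71], [-2.98, 2.98]. Speed limits (rad/s): [2.39, 2.39, 3.14, 3.14, 3.14, 3.14].

INTERFACE

Orientations are given as a rotation vector (axis times angle).
In Python, from bench import get_obs, snapshot, camera_info, job_done gives the robot as it stands.
- The arm moves only by the shell command python3 -m handwheel 'ROWS' [FORCE]. ROWS is JSON, a list of rows, each an object of numbers: "jaw": the closure, from -1 (fully open) to 1 (shut); "tx", "ty", "tz": the shift along the tool's x, y, z in cm; "yaw": the turn about the tool's z in rad. In form: [{"jaw": .., "tx": .., "ty": .., "tz": .., "yaw": ..}, ...]. A call has exactly 5 rows; each row shifts and turns the commanded pose from where the row before left it, along the tool's axes as they then stand; what a row does not reach is not made up. A row lasts 1/10 s, in which the tool goes at most 50 mm and 8.59 degrees, less where a joint would pass 70% of its speed; a pose out of reach is approached as far as the arm can. A call is refused whole if a number of a shift passes 5 or a number of a turn 0.15, either way. A call with a gripper value outside its range is refused whole. The fingers move at their own pace and stop on an object; FORCE is the grip in N (left out, the last holds). Time passes only in rows, so rows that do not move let the fingers close, or fill a call up. It gives the time, the measured TCP pose, the force, the opening and the grip force at its end, in the units of the state.
- get_obs(): the state, without advancing time (a new reading comes with each control period).
- snapshot(name): name is "scene" or "top"; returns the picture (400x640x3 uint8, red, green, blue); there is no depth.
- camera_info(name): a dict with "fx", "fy", "cx", "cy" (pixels), "extrinsics" (4x4, takes a point from camera to world coordinates). Camera axes: x right, y up, looking along -z (the intrinsics and any distortion apply to the point x, -y, -z); pixel columns grow to the right and rows downward; lengths in m; the calibration is good to about 2 mm. A picture is of the moment at which its call begins. camera_info takes no time and is no camera call.
- job_done(): hands the job in; it is judged then, once.
The state is a dict: "time_s": time; "joints": joint angles; "qd": joint speeds; "tau": joint torques, N m; "tcp_pos": TCP position; "tool_rot": TCP orientation; "force": force on the tool from outside, world axes, zero at the start; "ft_torque": the same for the moment, N m; "width": finger opening in m; "grasp_force": force on a finger pad.
Only numpy, scipy, OpenCV 4.12 (cv2) and the standard library are available. Lean on these libraries where they do the work, as an engineer would, in place of code of your own. Each camera call takes 0.05 s, during which the arm holds its last target. There are 200 camera calls.

TASK

The little amber flux jar stands on the board holder's rail, in the way of the sliding blue jaw: first set it down gently, upright, in the blue bin, and let go of it. Then pull up the red knob of the jaw's lock pin, slide the jaw one hole further away from the fixed jaw, and lower the pin fully home into that next hole. Finish while still holding the red knob, pin fully home, and leave the other things on the bench where they are.

Things in the scene. Friction and masses are not known exactly. Their poses are not given: they have to be found in the camera images.
- holder: Board holder fixed to the bench. Aluminium rail 40 mm wide, along the holder's y from -170 to +150 mm, top 32 mm above the bench, on two dark feet 100 mm wide. Dark fixed jaw (57 mm high) on its -y end, y -170 to -140 mm. 10 mm holes in the rail's top at y = -60, -20, +20, +60 mm. Origin on the bench under the rail's centre line; z up; +y points away from the fixed jaw.
- jaw (a joint): Blue sliding jaw on the rail: 64 mm across, 80 mm along it, top 47 mm above the bench, a dark lip 57 mm high on its -y edge. Value in m: about 0 as found (pin in the hole at holder y = -20 mm); grows towards holder +y, away from the fixed jaw; +0.040 is the next hole. Travel -0.043 to 0.083. Rubs with about 1.5 N; 1.5 mm of play either way while the pin is home.
- plunger (a joint): Spring lock pin on the jaw. Value in m: 0 = fully home, 10 mm deep in a hole; grows as the knob is pulled straight up; clears the rail's top at 0.010; stop at 0.016. Round tip, 7 mm thick, drops into a hole it is over. The spring pulls down with 3 N when home, 5 N at the stop; friction and weight add about 1 N.
- red_knob (a point): Centre of the red knob on the lock pin, 80 mm above the bench with the pin home: upright cylinder 26 mm diameter, 28 mm tall, riding with the jaw, 10 mm to the holder's +y side of the jaw's middle. Below it a brass collar 18 mm diameter, top 58 mm above the bench; fingers from above can take the knob on any two opposite sides. z up.
- flux_jar (a point): Amber jar with black cap, 40 mm diameter, 50 mm tall, about 90 g, standing loose on the holder's rail (on its top, 32 mm above the bench) on the +y side of the blue jaw. The point is at its centre, half-way up; z along its axis, up.
- blue_bin: Blue open bin, outside 120 x 120 mm, 45 mm high, walls and floor 5 mm, empty, fixed to the bench to the left or right of the holder; origin at the centre of its underside, z up. The jar goes in here.
- red_bin: Red open bin of the same size holding a few small parts, fixed, on the other side; origin at the centre of its underside. Not for the jar.
- phone: Smartphone, black slab 74 x 150 x 9 mm lying flat, loose; origin at the centre of its underside. Leave alone.
- screwdriver: Screwdriver 170 mm long lying on the bench, loose; along its x axis, handle to -x, origin under its middle. Leave alone.
- circuit_board: Green circuit board 80 x 115 x 14 mm with parts on it, lying flat, loose; origin at the centre of its underside. Leave alone.
- multimeter: Yellow and black multimeter 150 x 75 x 44 mm lying flat, loose; origin at the centre of its underside. Leave alone.
- cleaner_bottle: White bottle with blue cap, 48 mm diameter, 120 mm tall, standing, loose; origin at the centre of its underside. Leave alone.
- solder_reel: Steel-coloured solder reel, 56 mm diameter, 45 mm tall, standing on its flange, loose; origin at the centre of its underside. Leave alone.
Not all that is in view belongs to the job. Of the things that look like the part that bears flux_jar, the larger one is meant.

How it is judged:
On the way, in this order (a step that is already met when the one before it is completed fails the run):
1. the jar stands upright on the blue bin's floor, let go, with the jaw still in its first hole (x of flux_jar in the frame of blue_bin between -0.045 and 0.045 m and y of flux_jar in the frame of blue_bin between -0.045 and 0.045 m and z of flux_jar in the frame of blue_bin below 0.037 m and angle between flux_jar's own z axis and vertical below 0.2 rad and contact force between the fingers and jar below 0.05 N and value of joint jaw between -0.008 and 0.008 m), for 0.2 s.
2. the knob is gripped and the pin pulled up out of the first hole (value of joint plunger above 0.008 m and value of joint jaw below 0.03 m and contact force between the fingers and plunger above 0.5 N), for 0.05 s.
At the end, for the whole second after the job is handed in: Jar upright (0.2 rad), at rest and released on the blue bin's floor, centre within 45 mm of the bin's middle along each side; jaw at the next hole (0.040 m, within 3.5 mm), pin home (within 3 mm), fingers still holding the red knob with over 1 N (x of flux_jar in the frame of blue_bin between -0.045 and 0.045 m and y of flux_jar in the frame of blue_bin between -0.045 and 0.045 m and z of flux_jar in the frame of blue_bin below 0.037 m and angle between flux_jar's own z axis and vertical below 0.2 rad and contact force between the fingers and jar below 0.05 N and value of joint jaw between 0.0365 and 0.0435 m and value of joint plunger below 0.003 m and contact force between the fingers and plunger above 1 N and linear speed of jar below 0.02 m/s); the arm keeps its last pose, push and grip.
It fails at once if the jar is let drop into the blue bin from more than about 25 mm (horizontal distance between flux_jar and blue_bin below 0.08 m and z of flux_jar in the frame of blue_bin above 0.056 m and contact force between jar and anything else below 0.01 N and contact force between the fingers and jar below 0.01 N).
It fails at once if one of the other things on the bench is pushed more than 30 mm (distance of any of phone, screwdriver, circuit_board, multimeter, cleaner_bottle, solder_reel from where it was at the start of the episode above 0.03 m).
It also fails if it takes over 54 s, if anything falls off the work surface, if the arm or the gripper's body presses on something with over 40 N, if the wrist force passes 120 N, or if a joint passes its speed limit or range.

## Working session

There is one attempt and no reset: what is moved stays moved. The work goes in short steps, Python scripts to look and compute and a shell command to move; the robot and the scene stay as the last step left them, time stands still between calls to the robot, and variables do not carry over. Pictures are saved under pics/ and viewed, at most 10 in all, crops included, and the job is handed in when it is done.

```bash
mkdir -p pics; python3 - <<'E'
from bench import *
import cv2,numpy as np
for n in("scene","top"):
    im=snapshot(n); cv2.imwrite(f"pics/{n}0.png",im[:,:,::-1]); c=camera_info(n)
    print(n,{k:(np.round(v,4).tolist()) for k,v in c.items() if k!="name"})
print(get_obs())
E
```

```text
scene {'fx': 426.7214, 'fy': 426.7214, 'cx': 319.7674, 'cy': 204.2921, 'extrinsics': [[-0.8752, -0.3674, 0.3147, 0.8423], [0.4837, -0.6551, 0.5804, 0.5448], [-0.0071, 0.6602, 0.7511, 0.781], [0.0, 0.0, 0.0, 1.0]]}
top {'fx': 433.5462, 'fy': 433.5462, 'cx': 318.1215, 'cy': 201.4863, 'extrinsics': [[-0.0212, 0.9946, -0.102, 0.4792], [-0.9996, -0.0191, 0.0208, 0.016], [0.0187, 0.1024, 0.9946, 1.0618], [0.0, 0.0, 0.0, 1.0]]}
{'time_s': 0.1, 'joints': array([-1.42407372e+00,  3.59438506e-01,  1.51128111e+00, -1.64278556e-05,
        1.27250282e+00, -1.15112324e-01]), 'qd': array([-0.00070429, -0.0025347 , -0.00201196, -0.00125315, -0.00070548,
       -0.0006283 ]), 'tau': array([ 9.37475925e-04, -5.16359746e+01, -2.71405524e+01,  6.77070650e-02,
        2.76631635e-02, -2.73617144e-05]), 'tcp_pos': array([ 0.15520323, -0.57895707,  0.22190676]), 'tool_rot': array([-3.11309222e+00, -4.09910318e-01,  6.50826517e-05]), 'force': array([ 0.52187264, -0.27661017,  0.27288173]), 'ft_torque': array([-0.01367773,  0.01036149, -0.05051573]), 'grasp_force': 0.0, 'width': 0.08801509909135612}
```

View pics/scene0.png

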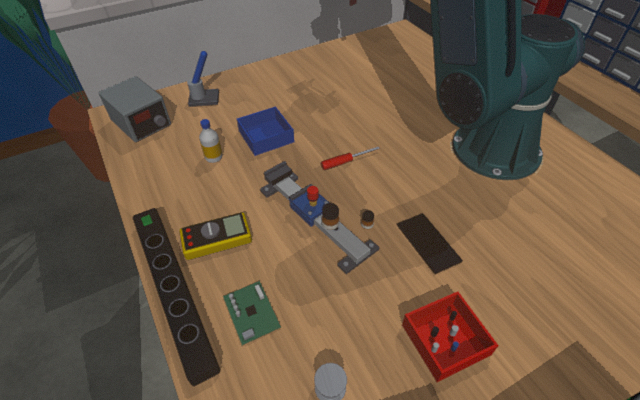

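View pics/top0.png

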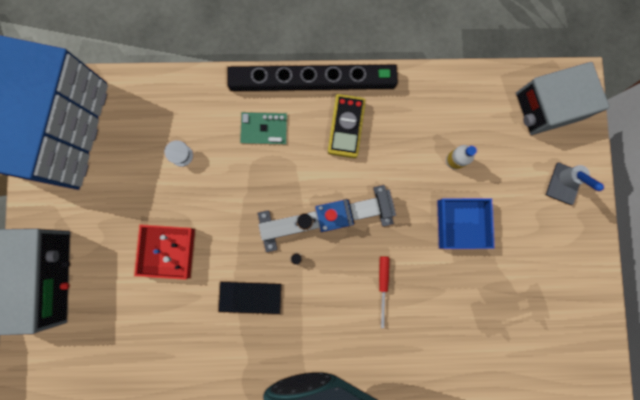

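The two views show:
- **Scene view:** the larger amber jar stands on the rail at about (330,215), the small decoy at (368,218), the red knob at (312,195) and the blue bin at (265,130).
- **Top view:** jar cap at about (305,221), knob at (331,215), blue bin at (466,223), holder running from (385,205) to (266,230). The fixed jaw is at the right-hand end.

```bash
cat >h.py <<'E'
from bench import *
import cv2,numpy as np
def ray(n,u,v):
    c=camera_info(n);E=np.array(c["extrinsics"])
    d=E[:3,:3]@np.array([(u-c["cx"])/c["fx"],-(v-c["cy"])/c["fy"],-1]);return E[:3,3],d
def onz(n,u,v,z):
    o,d=ray(n,u,v);return (o+d*(z-o[2])/d[2])[:2]
def proj(n,p):
    c=camera_info(n);E=np.array(c["extrinsics"]);q=E[:3,:3].T@(np.array(p)-E[:3,3])
    return np.array([c["cx"]-c["fx"]*q[0]/q[2],c["cy"]+c["fy"]*q[1]/q[2]])
def tri(p,q):
    a,d=ray("top",*p);b,e=ray("scene",*q);s=np.linalg.lstsq(np.c_[d,-e],b-a,rcond=None)[0]
    x=a+d*s[0];y=b+e*s[1];return (x+y)/2,np.linalg.norm(x-y)
def blobs(n,im,lo,hi,box,mina=15):
    h=cv2.cvtColor(im,cv2.COLOR_RGB2HSV);m=cv2.inRange(h,np.array(lo),np.array(hi));k=np.zeros_like(m)
    x0,y0,x1,y1=box;k[y0:y1,x0:x1]=255;m&=k
    cs=[c for c in cv2.findContours(m,cv2.RETR_EXTERNAL,cv2.CHAIN_APPROX_NONE)[0] if cv2.contourArea(c)>=mina]
    return sorted(cs,key=cv2.contourArea,reverse=True)
E
python3 - <<'E'
from h import *
np.set_printoptions(precision=4,suppress=True)
I={n:cv2.imread(f"pics/{n}0.png")[:,:,::-1].copy() for n in("top","scene")}
B={"top":dict(knob=((0,150,80),(8,255,255),(315,200,350,232)),cap=((0,0,0),(179,255,60),(294,208,318,236)),bin=((105,120,30),(130,255,255),(425,185,505,260)),jaw=((100,90,30),(125,255,255),(310,190,360,240)),bolt=((0,0,0),(179,255,60),(255,200,280,255))),
"scene":dict(knob=((0,150,80),(6,255,255),(300,175,325,205)),cap=((0,0,0),(179,255,60),(320,198,342,215)),bin=((105,120,30),(130,255,255),(225,100,300,160)),jaw=((100,90,30),(125,255,255),(280,185,330,230)))}
for n in B:
  for k,(lo,hi,bx) in B[n].items():
    for c in blobs(n,I[n],lo,hi,bx)[:2]:
      r=cv2.minAreaRect(c);x=cv2.boundingRect(c)
      print(n,k,"area",cv2.contourArea(c),"rect",np.round(r[0],1),np.round(r[1],1),round(r[2],1),"bb",x)
      if n=="top":
        z=dict(knob=.094,cap=.082,bin=.045,jaw=.047,bolt=.01)[k]
        print("   world",onz(n,*r[0],z),"corners",[onz(n,*p,z).round(3).tolist() for p in cv2.boxPoints(r)])
print("origin",proj("top",[0,0,0]))
a=[cv2.resize(I["top"][150:270,240:500],None,fx=3,fy=3,interpolation=2),cv2.resize(I["scene"][95:275,225:395],None,fx=3,fy=3,interpolation=2)]
cv2.imwrite("pics/c1.png",a[0][:,:,::-1]);cv2.imwrite("pics/c2.png",a[1][:,:,::-1])
E
```

```text
top knob area 46.0 rect [330.5 215. ] [8. 7.] 90.0 bb (327, 211, 8, 9)
   world [ 0.5475 -0.0313] corners [[0.557, -0.024], [0.556, -0.039], [0.538, -0.039], [0.539, -0.023]]
top cap area 144.5 rect [304.5 220.9] [13.6 13.6] 38.7 bb (298, 214, 17, 15)
   world [0.5361 0.0271] corners [[0.534, 0.049], [0.558, 0.029], [0.538, 0.005], [0.514, 0.025]]
top bin area 2520.0 rect [465.5 223. ] [48. 55.] 90.0 bb (438, 199, 56, 49)
   world [ 0.5257 -0.3522] corners [[0.584, -0.29], [0.581, -0.421], [0.468, -0.414], [0.471, -0.284]]
top jaw area 650.0 rect [331.9 215.8] [25.8 29. ] 76.8 bb (316, 201, 33, 30)
   world [ 0.549  -0.0369] corners [[0.572, 0.003], [0.586, -0.064], [0.526, -0.076], [0.512, -0.01]]
scene knob area 114.0 rect [312. 193.] [14. 10.] 90.0 bb (307, 186, 11, 15)
scene cap area 141.5 rect [330.  208.5] [11. 16.] 90.0 bb (322, 203, 17, 12)
scene bin area 1564.0 rect [266.3 129.4] [39.5 49. ] 71.6 bb (238, 107, 56, 48)
scene jaw area 465.5 rect [309.5 204.4] [30.4 28.1] 42.9 bb (291, 192, 35, 34)
origin [320.8025 453.2247]
```

View pics/c1.png

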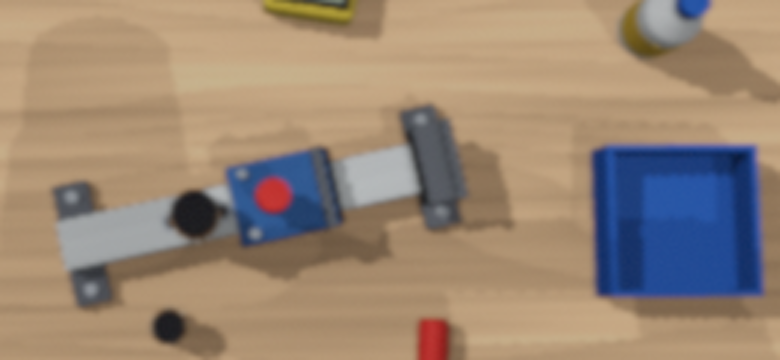

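View pics/c2.png

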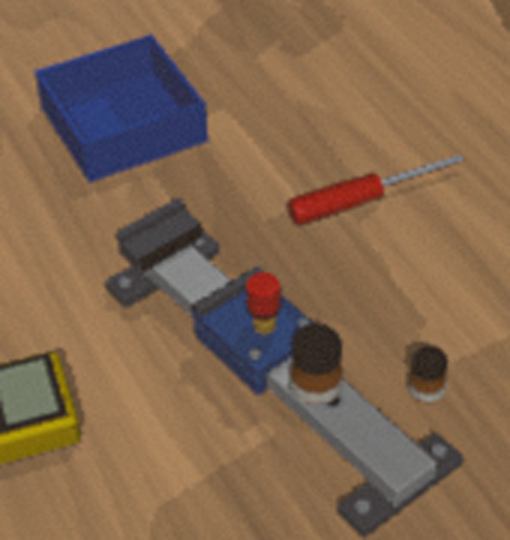

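The crops match the first views: knob centre in top is about (331,215), jar cap (304.6,221), and the rail's +y end mid-point about (260.7,232). The bin's left outer wall shows beside its rim, so I'll take the centre from its far (right) edge.

```bash
python3 - <<'E'
from h import *
np.set_printoptions(precision=4,suppress=True)
print("jar top tri(z .082)",*tri((304.7,221.2),(330.7,206.5)))
print("knob top tri(z .094)",*tri((331,214.9),(312.7,189.5)))
print("bottle cap tri(.12)",*tri((470,152),(205,125)))
e=onz("top",260.7,232,.032);k=onz("top",331,214.9,.094);j=onz("top",304.7,221.2,.082)
f=np.mean([onz("top",240+403/3,150+112/3,.057),onz("top",240+452/3,150+197/3,.057)],axis=0)
for a in(k,j): print("dir end-a",np.arctan2(*(e-a)[::-1]),np.linalg.norm(e-a),a)
print("k->j",np.arctan2(*(j-k)[::-1]),np.linalg.norm(j-k),"e",e)
print("bin rim corners",[onz("top",240+x/3,150+y/3,.045) for x,y in((757,147),(762,295),(604,147),(602,295))])
p=np.array([.1552,-.579]);psi=.262
tx=np.array([np.cos(psi),np.sin(psi)]);ty=np.array([np.sin(psi),-np.cos(psi)])
print("jar delta in tool now cm",100*(j-p)@tx,100*(j-p)@ty)
E
```

```text
jar top tri(z .082) [0.5349 0.0268 0.0888] 0.0003757734645010663
knob top tri(z .094) [ 0.5473 -0.0322  0.094 ] 0.0009532586540406957
bottle cap tri(.12) [ 0.6831 -0.349   0.1078] 0.001277631785415057
dir end-a 1.7680687083599291 0.16750135400215982 [ 0.5477 -0.0325]
dir end-a 1.7644125010558307 0.10702376160119574 [0.5355 0.0268]
k->j 1.7745387096152792 0.06047957359982863 e [0.5149 0.1318]
bin rim corners [array([ 0.5814, -0.4196]), array([ 0.4649, -0.4163]), array([ 0.5838, -0.2977]), array([ 0.4676, -0.2903])]
jar delta in tool now cm 52.42072031623617 -48.66060214385851
```

```bash
python3 -m handwheel '[{"jaw":-1,"tx":0,"ty":0,"tz":0,"yaw":-0.15},{"jaw":-1,"tx":0,"ty":0,"tz":0,"yaw":-0.15},{"jaw":-1,"tx":0,"ty":0,"tz":0,"yaw":-0.15},{"jaw":-1,"tx":0,"ty":0,"tz":0,"yaw":-0.15},{"jaw":-1,"tx":0,"ty":0,"tz":0,"yaw":-0.15}]' 25
python3 -m handwheel '[{"jaw":-1,"tx":0,"ty":0,"tz":0,"yaw":-0.15},{"jaw":-1,"tx":0,"ty":0,"tz":0,"yaw":-0.15},{"jaw":-1,"tx":0,"ty":0,"tz":0,"yaw":-0.15},{"jaw":-1,"tx":0,"ty":0,"tz":0,"yaw":-0.15},{"jaw":-1,"tx":0,"ty":0,"tz":0,"yaw":-0.15}]'
python3 -m handwheel '[{"jaw":-1,"tx":2.6,"ty":2.4,"tz":0,"yaw":0},{"jaw":-1,"tx":2.6,"ty":2.4,"tz":0,"yaw":0},{"jaw":-1,"tx":2.6,"ty":2.4,"tz":0,"yaw":0},{"jaw":-1,"tx":2.6,"ty":2.4,"tz":0,"yaw":0},{"jaw":-1,"tx":2.6,"ty":2.4,"tz":0,"yaw":0}]'
```

```text
time_s: 0.6
tcp_pos: [0.1552, -0.5791, 0.2221]
tool_rot: [-2.742, -1.53, -0.001]
force: [0.6, 0.3, 0.8]
width: 0.0876
grasp_force: 0.0
time_s: 1.1
tcp_pos: [0.1552, -0.5791, 0.2221]
tool_rot: [-1.991, -2.429, -0.001]
force: [-0.4, 0.1, -0.1]
width: 0.0878
grasp_force: 0.0
time_s: 1.6
tcp_pos: [0.2488, -0.4276, 0.2223]
tool_rot: [-1.999, -2.422, -0.001]
force: [0.3, 0.5, -0.2]
width: 0.0877
grasp_force: 0.0
```

```bash
python3 -m handwheel '[{"jaw":-1,"tx":2.6,"ty":2.4,"tz":0,"yaw":0},{"jaw":-1,"tx":2.6,"ty":2.4,"tz":0,"yaw":0},{"jaw":-1,"tx":2.6,"ty":2.4,"tz":0,"yaw":0},{"jaw":-1,"tx":2.6,"ty":2.4,"tz":0,"yaw":0},{"jaw":-1,"tx":2.6,"ty":2.4,"tz":0,"yaw":0}]'
python3 -m handwheel '[{"jaw":-1,"tx":2.6,"ty":2.4,"tz":0,"yaw":0},{"jaw":-1,"tx":2.6,"ty":2.4,"tz":0,"yaw":0},{"jaw":-1,"tx":2.6,"ty":2.4,"tz":0,"yaw":0},{"jaw":-1,"tx":2.6,"ty":2.4,"tz":0,"yaw":0},{"jaw":-1,"tx":2.6,"ty":2.4,"tz":0,"yaw":0}]'
python3 -m handwheel '[{"jaw":-1,"tx":2.6,"ty":2.4,"tz":0,"yaw":0},{"jaw":-1,"tx":2.6,"ty":2.4,"tz":0,"yaw":0},{"jaw":-1,"tx":2.6,"ty":2.4,"tz":0,"yaw":0},{"jaw":-1,"tx":2.6,"ty":2.4,"tz":0,"yaw":0},{"jaw":-1,"tx":0,"ty":0,"tz":0,"yaw":0}]'
cat >d.py <<'E'
import sys
from h import *
o=get_obs();t=np.array([float(a) for a in sys.argv[1:4]])
R=cv2.Rodrigues(o["tool_rot"])[0];print("t",o["time_s"],"delta cm",(100*R.T@(t-o["tcp_pos"])).round(2),"psi",np.arctan2(R[1,0],R[0,0]).round(3))
E
python3 d.py .5355 .0268 .043
```

```text
time_s: 2.1
tcp_pos: [0.3419, -0.2772, 0.2225]
tool_rot: [-2.0, -2.423, -0.0]
force: [0.1, -0.2, -0.2]
width: 0.0879
grasp_force: 0.0
time_s: 2.6
tcp_pos: [0.435, -0.1268, 0.2225]
tool_rot: [-1.999, -2.423, 0.0]
force: [0.1, 0.3, 0.4]
width: 0.0873
grasp_force: 0.0
time_s: 3.1
tcp_pos: [0.511, -0.0049, 0.2225]
tool_rot: [-1.995, -2.426, -0.003]
force: [-1.0, -0.6, -0.0]
width: 0.0879
grasp_force: 0.0
t 3.1 delta cm [ 2.62  3.   17.96] psi 1.765
```

```bash
python3 -m handwheel '[{"jaw":-1,"tx":1.3,"ty":1.5,"tz":0,"yaw":0},{"jaw":-1,"tx":1.3,"ty":1.5,"tz":0,"yaw":0},{"jaw":-1,"tx":0,"ty":0,"tz":2.5,"yaw":0},{"jaw":-1,"tx":0,"ty":0,"tz":3,"yaw":0},{"jaw":-1,"tx":0,"ty":0,"tz":2.5,"yaw":0}]'
python3 d.py .5355 .0268 .043
python3 - <<'E'
from h import *
cv2.imwrite("pics/s1.png",cv2.resize(snapshot("scene")[120:280,240:440,::-1],None,fx=3,fy=3))
E
```

```text
time_s: 3.6
tcp_pos: [0.5328, 0.0227, 0.1414]
tool_rot: [-1.999, -2.423, 0.001]
force: [-1.0, 0.1, -0.0]
width: 0.0876
grasp_force: 0.0
t 3.6 delta cm [0.35 0.35 9.84] psi 1.762
```

View pics/s1.png

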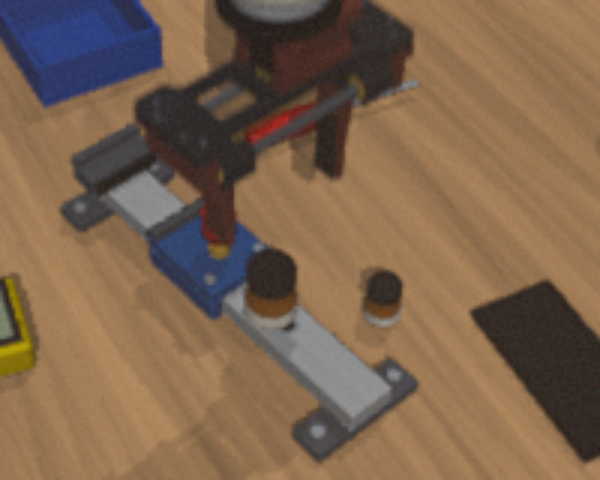

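The gripper hangs over the rail with the jar at crop (271,290) between the finger planes. The decoy at (382,298) is close to the far finger, so I'll narrow the opening to about 60 mm before going down.

```bash
python3 -m handwheel '[{"jaw":-0.4,"tx":0.35,"ty":0.35,"tz":0,"yaw":0},{"jaw":-0.4,"tx":0,"ty":0,"tz":0.8,"yaw":0},{"jaw":-0.4,"tx":0,"ty":0,"tz":1,"yaw":0},{"jaw":-0.4,"tx":0,"ty":0,"tz":1,"yaw":0},{"jaw":-0.4,"tx":0,"ty":0,"tz":1,"yaw":0}]'
python3 d.py .5355 .0268 .043;python3 -c "
from h import *;print(tri((296,257.5),(367.7,214)))"
```

```text
time_s: 4.15
tcp_pos: [0.5367, 0.0273, 0.1043]
tool_rot: [1.999, 2.423, 0.001]
force: [-0.1, 0.1, -0.1]
width: 0.0619
grasp_force: 0.0
t 4.15 delta cm [-0.03 -0.13  6.13] psi 1.762
(array([0.45229575, 0.04991814, 0.03977124]), np.float64(0.002829558350538851))
```

```bash
python3 -m handwheel '[{"jaw":-0.4,"tx":0,"ty":0,"tz":1.2,"yaw":0},{"jaw":-0.4,"tx":0,"ty":0,"tz":1.2,"yaw":0},{"jaw":-0.4,"tx":0,"ty":0,"tz":1.2,"yaw":0},{"jaw":-0.4,"tx":0,"ty":0,"tz":1.2,"yaw":0},{"jaw":-0.4,"tx":0,"ty":0,"tz":0.8,"yaw":0}]'
python3 -m handwheel '[{"jaw":0.3,"tx":0,"ty":0,"tz":0,"yaw":0},{"jaw":0.3,"tx":0,"ty":0,"tz":0,"yaw":0},{"jaw":0.3,"tx":0,"ty":0,"tz":0,"yaw":0},{"jaw":0.3,"tx":0,"ty":0,"tz":0,"yaw":0},{"jaw":0.3,"tx":0,"ty":0,"tz":0,"yaw":0}]' 15
python3 d.py .5355 .0268 .043
```

```text
time_s: 4.65
tcp_pos: [0.5359, 0.0274, 0.0473]
tool_rot: [-1.999, -2.422, 0.001]
force: [-0.0, -0.3, 0.5]
width: 0.0615
grasp_force: 0.0
time_s: 5.15
tcp_pos: [0.5368, 0.0274, 0.0491]
tool_rot: [1.999, 2.423, 0.001]
force: [-0.6, -0.3, 0.6]
width: 0.0383
grasp_force: 15.0
t 5.15 delta cm [-0.03 -0.14  0.61] psi 1.762
```

```bash
python3 -m handwheel '[{"jaw":0.3,"tx":0,"ty":0,"tz":-1,"yaw":0},{"jaw":0.3,"tx":0,"ty":0,"tz":-2.5,"yaw":0},{"jaw":0.3,"tx":0,"ty":0,"tz":-3,"yaw":0},{"jaw":0.3,"tx":0,"ty":0,"tz":-3,"yaw":0},{"jaw":0.3,"tx":0,"ty":0,"tz":-2.5,"yaw":0}]'
python3 d.py .524 -.356 .17
```

```text
time_s: 5.65
tcp_pos: [0.5368, 0.0274, 0.1712]
tool_rot: [1.999, 2.422, 0.002]
force: [0.4, -0.2, -1.7]
width: 0.0387
grasp_force: 15.0
t 5.65 delta cm [-37.4   -8.53   0.11] psi 1.762
```

```bash
python3 -m handwheel '[{"jaw":0.3,"tx":-1.5,"ty":-0.4,"tz":0,"yaw":0},{"jaw":0.3,"tx":-2.5,"ty":-0.5,"tz":0,"yaw":0},{"jaw":0.3,"tx":-3,"ty":-0.7,"tz":0,"yaw":0},{"jaw":0.3,"tx":-3,"ty":-0.7,"tz":0,"yaw":0},{"jaw":0.3,"tx":-3,"ty":-0.7,"tz":0,"yaw":0}]'
python3 -m handwheel '[{"jaw":0.3,"tx":-3,"ty":-0.7,"tz":0,"yaw":0},{"jaw":0.3,"tx":-3,"ty":-0.7,"tz":0,"yaw":0},{"jaw":0.3,"tx":-3,"ty":-0.7,"tz":0,"yaw":0},{"jaw":0.3,"tx":-3,"ty":-0.7,"tz":0,"yaw":0},{"jaw":0.3,"tx":-3,"ty":-0.7,"tz":0,"yaw":0}]'
python3 -m handwheel '[{"jaw":0.3,"tx":-3,"ty":-0.7,"tz":0,"yaw":0},{"jaw":0.3,"tx":-3,"ty":-0.7,"tz":0,"yaw":0},{"jaw":0.3,"tx":-2,"ty":-0.5,"tz":0,"yaw":0},{"jaw":0.3,"tx":-1,"ty":-0.2,"tz":0,"yaw":0},{"jaw":0.3,"tx":0,"ty":0,"tz":0,"yaw":0}]'
python3 d.py .524 -.356 .022
python3 - <<'E'
from h import *
a=snapshot("scene")[60:180,200:380];b=snapshot("top")[160:280,400:580]
cv2.imwrite("pics/s2.png",cv2.resize(np.hstack([a,b])[:,:,::-1],None,fx=2.2,fy=2.2))
E
```

```text
time_s: 6.15
tcp_pos: [0.5306, -0.1076, 0.1679]
tool_rot: [-1.999, -2.422, 0.001]
force: [0.0, 0.1, -0.8]
width: 0.0384
grasp_force: 15.0
time_s: 6.65
tcp_pos: [0.5245, -0.2616, 0.1677]
tool_rot: [-1.999, -2.422, 0.001]
force: [0.3, 0.1, -0.5]
width: 0.0388
grasp_force: 15.0
time_s: 7.15
tcp_pos: [0.5219, -0.3532, 0.1681]
tool_rot: [-2.001, -2.421, -0.0]
force: [-0.1, 0.6, -1.0]
width: 0.0383
grasp_force: 15.0
t 7.15 delta cm [-0.33  0.16 14.61] psi 1.76
```

View pics/s2.png

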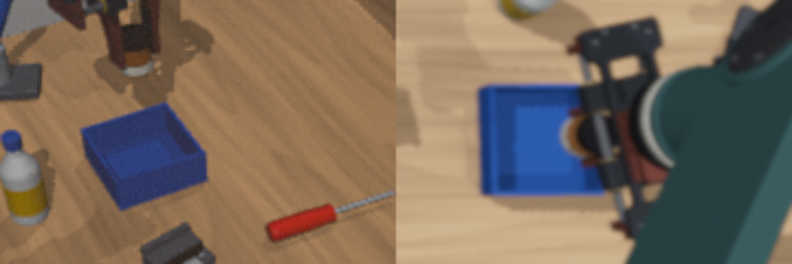

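```bash
python3 - <<'E'
from h import *
p=get_obs()["tcp_pos"]
for z in(.151,.176,.201,p[2]+.019):
    for n,o in(("top",(400,160,396)),("scene",(200,60,0))):
        q=proj(n,[p[0],p[1],z]);print(z,n,q.round(1),((q-o[:2])*2.2+[o[2],0]).round(0))
E
```

```text
0.151 top [483.  222.1] [579. 137.]
0.151 scene [261.8  91.7] [136.  70.]
0.176 top [487.8 221.4] [589. 135.]
0.176 scene [260.7  83.2] [134.  51.]
0.201 top [492.9 220.7] [600. 134.]
0.201 scene [259.6  74.4] [131.  32.]
0.1872640746864414 top [490.  221.1] [594. 134.]
0.1872640746864414 scene [260.2  79.2] [132.  42.]
```

The jar hangs upright in the grip: its base shows at (136,70) in the scene crop, exactly where the TCP predicts. Now I lower it.

```bash
python3 -m handwheel '[{"jaw":0.3,"tx":-0.3,"ty":0.2,"tz":1.5,"yaw":0},{"jaw":0.3,"tx":0,"ty":0,"tz":2.5,"yaw":0},{"jaw":0.3,"tx":0,"ty":0,"tz":2.5,"yaw":0},{"jaw":0.3,"tx":0,"ty":0,"tz":2.5,"yaw":0},{"jaw":0.3,"tx":0,"ty":0,"tz":1.5,"yaw":0}]'
python3 -m handwheel '[{"jaw":0.3,"tx":0,"ty":0,"tz":1.2,"yaw":0},{"jaw":0.3,"tx":0,"ty":0,"tz":1,"yaw":0},{"jaw":0.3,"tx":0,"ty":0,"tz":0.8,"yaw":0},{"jaw":0.3,"tx":0,"ty":0,"tz":0.3,"yaw":0},{"jaw":0.3,"tx":0,"ty":0,"tz":0,"yaw":0}]'
python3 d.py .524 -.356 .022
```

```text
time_s: 7.75
tcp_pos: [0.5239, -0.3526, 0.0609]
tool_rot: [-1.996, -2.422, -0.0]
force: [-0.3, -0.3, 0.3]
width: 0.0385
grasp_force: 15.0
time_s: 8.25
tcp_pos: [0.5249, -0.3549, 0.0306]
tool_rot: [2.0, 2.423, 0.0]
force: [-0.8, -0.6, -0.5]
width: 0.0387
grasp_force: 15.0
t 8.25 delta cm [-0.09 -0.11  0.86] psi 1.762
```

```bash
python3 -m handwheel '[{"jaw":0.3,"tx":0,"ty":0,"tz":0.2,"yaw":0},{"jaw":0.3,"tx":0,"ty":0,"tz":0.2,"yaw":0},{"jaw":0.3,"tx":0,"ty":0,"tz":0.2,"yaw":0},{"jaw":0.3,"tx":0,"ty":0,"tz":0.1,"yaw":0},{"jaw":0.3,"tx":0,"ty":0,"tz":0,"yaw":0}]'
python3 d.py .524 -.356 .022
```

```text
time_s: 8.75
tcp_pos: [0.5247, -0.3547, 0.0235]
tool_rot: [-1.999, -2.423, -0.0]
force: [-1.0, -0.0, -0.4]
width: 0.0385
grasp_force: 15.0
t 8.75 delta cm [-0.11 -0.09  0.15] psi 1.762
```

```bash
python3 -m handwheel '[{"jaw":0.3,"tx":0,"ty":0,"tz":0.1,"yaw":0},{"jaw":0.3,"tx":0,"ty":0,"tz":0.1,"yaw":0},{"jaw":0.3,"tx":0,"ty":0,"tz":0,"yaw":0},{"jaw":0.3,"tx":0,"ty":0,"tz":0,"yaw":0},{"jaw":0.3,"tx":0,"ty":0,"tz":0,"yaw":0}]'
python3 d.py .524 -.356 .022
```

```text
time_s: 9.25
tcp_pos: [0.5249, -0.3549, 0.022]
tool_rot: [1.999, 2.423, 0.0]
force: [-0.8, 1.4, 6.1]
width: 0.0384
grasp_force: 15.0
t 9.25 delta cm [-0.09 -0.11  0.  ] psi 1.762
```

Contact with the bin floor (6 N). I release with a modest opening and retreat.

```bash
python3 -m handwheel '[{"jaw":-0.3,"tx":0,"ty":0,"tz":0,"yaw":0},{"jaw":-0.3,"tx":0,"ty":0,"tz":0,"yaw":0},{"jaw":-0.3,"tx":0,"ty":0,"tz":0,"yaw":0},{"jaw":-0.3,"tx":0,"ty":0,"tz":0,"yaw":0},{"jaw":-0.3,"tx":0,"ty":0,"tz":0,"yaw":0}]'
python3 -m handwheel '[{"jaw":-0.3,"tx":0,"ty":0,"tz":-1,"yaw":0},{"jaw":-0.3,"tx":0,"ty":0,"tz":-2,"yaw":0},{"jaw":-0.3,"tx":0,"ty":0,"tz":-3.5,"yaw":0},{"jaw":-0.3,"tx":0,"ty":0,"tz":-4,"yaw":0},{"jaw":-0.3,"tx":0,"ty":0,"tz":-4,"yaw":0}]'
python3 d.py .5477 -.0325 .15
```

```text
time_s: 9.75
tcp_pos: [0.5248, -0.3547, 0.0215]
tool_rot: [-1.999, -2.423, -0.0]
force: [-0.2, 0.4, -0.7]
width: 0.0569
grasp_force: 0.0
time_s: 10.25
tcp_pos: [0.5246, -0.3546, 0.1686]
tool_rot: [-1.999, -2.423, -0.0]
force: [1.0, -0.6, 0.2]
width: 0.0568
grasp_force: 0.0
t 10.25 delta cm [31.18  8.39  1.87] psi 1.762
```

```bash
python3 -m handwheel '[{"jaw":-0.3,"tx":2,"ty":0.6,"tz":0,"yaw":0},{"jaw":-0.3,"tx":3.5,"ty":0.9,"tz":0,"yaw":0},{"jaw":-0.3,"tx":3.5,"ty":0.9,"tz":0,"yaw":0},{"jaw":-0.3,"tx":3.5,"ty":0.9,"tz":0,"yaw":0},{"jaw":-0.3,"tx":3.5,"ty":0.9,"tz":0,"yaw":0}]'
python3 -m handwheel '[{"jaw":-0.3,"tx":3.5,"ty":0.9,"tz":0,"yaw":0},{"jaw":-0.3,"tx":3.5,"ty":0.9,"tz":0,"yaw":0},{"jaw":-0.3,"tx":3.5,"ty":0.9,"tz":0,"yaw":0},{"jaw":-0.3,"tx":2.5,"ty":0.7,"tz":0,"yaw":0},{"jaw":-0.3,"tx":1.5,"ty":0.4,"tz":0,"yaw":0}]'
python3 -m handwheel '[{"jaw":-0.3,"tx":0.3,"ty":0.2,"tz":1,"yaw":0},{"jaw":-0.3,"tx":0,"ty":0,"tz":1,"yaw":0},{"jaw":-0.3,"tx":0,"ty":0,"tz":1,"yaw":0},{"jaw":-0.3,"tx":0,"ty":0,"tz":1,"yaw":0},{"jaw":-0.3,"tx":0,"ty":0,"tz":1,"yaw":0}]'
python3 d.py .5477 -.0325 .066
python3 - <<'E'
from h import *
a=snapshot("scene")[90:270,220:400];b=snapshot("top")[150:330,340:520]
cv2.imwrite("pics/s3.png",cv2.resize(np.hstack([a,b])[:,:,::-1],None,fx=2.2,fy=2.2))
E
```

```text
time_s: 10.75
tcp_pos: [0.5351, -0.1877, 0.1666]
tool_rot: [-1.999, -2.422, -0.0]
force: [0.5, 0.1, -0.4]
width: 0.057
grasp_force: 0.0
time_s: 11.25
tcp_pos: [0.5447, -0.0377, 0.1666]
tool_rot: [-1.997, -2.424, -0.0]
force: [0.4, -0.0, -0.2]
width: 0.0572
grasp_force: 0.0
time_s: 11.75
tcp_pos: [0.5465, -0.0377, 0.1154]
tool_rot: [-2.001, -2.421, 0.001]
force: [-0.2, 0.0, 0.4]
width: 0.0571
grasp_force: 0.0
t 11.75 delta cm [0.48 0.22 4.94] psi 1.761
```

View pics/s3.png

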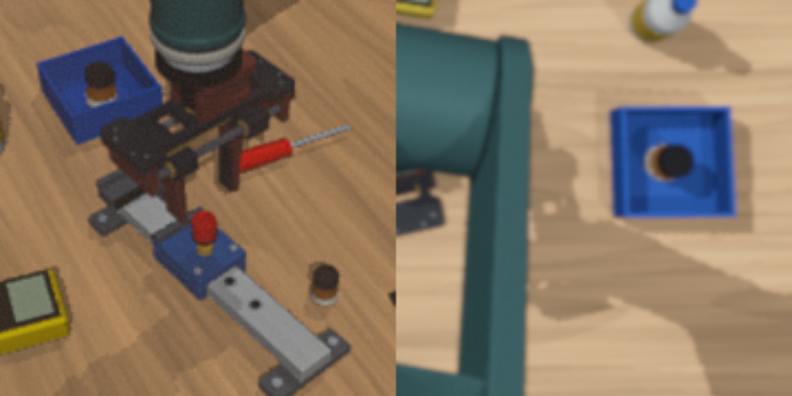

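The jar stands upright in the blue bin, centred at about (100,82) and (670,160) in the crops. The jaw hasn't moved, the knob is at (204,228), and both free holes are visible. Now the knob.

```bash
python3 -m handwheel '[{"jaw":-0.3,"tx":0.5,"ty":0.2,"tz":0,"yaw":0},{"jaw":-0.3,"tx":0,"ty":0,"tz":1.2,"yaw":0},{"jaw":-0.3,"tx":0,"ty":0,"tz":1.2,"yaw":0},{"jaw":-0.3,"tx":0,"ty":0,"tz":1.2,"yaw":0},{"jaw":-0.3,"tx":0,"ty":0,"tz":1.2,"yaw":0}]'
python3 -m handwheel '[{"jaw":-0.3,"tx":0,"ty":0,"tz":0,"yaw":0},{"jaw":0.6,"tx":0,"ty":0,"tz":0,"yaw":0},{"jaw":0.6,"tx":0,"ty":0,"tz":0,"yaw":0},{"jaw":0.6,"tx":0,"ty":0,"tz":0,"yaw":0},{"jaw":0.6,"tx":0,"ty":0,"tz":0,"yaw":0}]' 25
python3 -m handwheel '[{"jaw":0.6,"tx":0,"ty":0,"tz":0,"yaw":0},{"jaw":0.6,"tx":0,"ty":0,"tz":0,"yaw":0},{"jaw":0.6,"tx":0,"ty":0,"tz":0,"yaw":0},{"jaw":0.6,"tx":0,"ty":0,"tz":0,"yaw":0},{"jaw":0.6,"tx":0,"ty":0,"tz":0,"yaw":0}]'
python3 d.py .5477 -.0325 .066
```

```text
time_s: 12.35
tcp_pos: [0.5475, -0.0314, 0.0674]
tool_rot: [-1.999, -2.423, 0.0]
force: [0.8, 0.3, -0.5]
width: 0.0571
grasp_force: 0.0
time_s: 12.85
tcp_pos: [0.5483, -0.0316, 0.0692]
tool_rot: [1.999, 2.423, 0.001]
force: [-0.9, -0.4, 0.5]
width: 0.0286
grasp_force: 0.0
time_s: 13.35
tcp_pos: [0.5478, -0.0316, 0.0691]
tool_rot: [1.999, 2.423, -0.0]
force: [-2.3, -0.2, 5.3]
width: 0.0255
grasp_force: 25.0
t 13.35 delta cm [-0.08 -0.03  0.31] psi 1.762
```

```bash
python3 -m handwheel '[{"jaw":0.6,"tx":0,"ty":0,"tz":-0.3,"yaw":0},{"jaw":0.6,"tx":0,"ty":0,"tz":-0.3,"yaw":0},{"jaw":0.6,"tx":0,"ty":0,"tz":-0.4,"yaw":0},{"jaw":0.6,"tx":0,"ty":0,"tz":-0.3,"yaw":0},{"jaw":0.6,"tx":0,"ty":0,"tz":0,"yaw":0}]'
python3 -m handwheel '[{"jaw":0.6,"tx":0,"ty":0,"tz":0,"yaw":0},{"jaw":0.6,"tx":0,"ty":0,"tz":0,"yaw":0},{"jaw":0.6,"tx":0,"ty":0,"tz":0,"yaw":0},{"jaw":0.6,"tx":0,"ty":0,"tz":0,"yaw":0},{"jaw":0.6,"tx":0,"ty":0,"tz":0,"yaw":0}]'
python3 d.py .5477 -.0325 .066
```

```text
time_s: 13.85
tcp_pos: [0.5478, -0.0316, 0.0819]
tool_rot: [-1.999, -2.423, 0.0]
force: [-0.6, -1.0, -5.0]
width: 0.0257
grasp_force: 25.0
time_s: 14.35
tcp_pos: [0.5477, -0.0315, 0.0816]
tool_rot: [-1.999, -2.423, 0.0]
force: [0.1, -1.9, -4.4]
width: 0.0257
grasp_force: 25.0
t 14.35 delta cm [-0.1  -0.02  1.56] psi 1.762
```

```bash
python3 -m handwheel '[{"jaw":0.6,"tx":0.3,"ty":0,"tz":0,"yaw":0},{"jaw":0.6,"tx":0.5,"ty":0,"tz":0,"yaw":0},{"jaw":0.6,"tx":0.5,"ty":0,"tz":0,"yaw":0},{"jaw":0.6,"tx":0.5,"ty":0,"tz":0,"yaw":0},{"jaw":0.6,"tx":0.5,"ty":0,"tz":0,"yaw":0}]'
python3 -m handwheel '[{"jaw":0.6,"tx":0.5,"ty":0,"tz":0,"yaw":0},{"jaw":0.6,"tx":0.5,"ty":0,"tz":0,"yaw":0},{"jaw":0.6,"tx":0.4,"ty":0,"tz":0,"yaw":0},{"jaw":0.6,"tx":0.3,"ty":0,"tz":0,"yaw":0},{"jaw":0.6,"tx":0,"ty":0,"tz":0,"yaw":0}]'
python3 -m handwheel '[{"jaw":0.6,"tx":0,"ty":0,"tz":0,"yaw":0},{"jaw":0.6,"tx":0,"ty":0,"tz":0,"yaw":0},{"jaw":0.6,"tx":0,"ty":0,"tz":0,"yaw":0},{"jaw":0.6,"tx":0,"ty":0,"tz":0,"yaw":0},{"jaw":0.6,"tx":0,"ty":0,"tz":0,"yaw":0}]'
python3 d.py .5400 .0077 .069
```

```text
time_s: 14.85
tcp_pos: [0.5431, -0.0083, 0.0816]
tool_rot: [-1.999, -2.423, 0.0]
force: [-1.2, -1.3, -5.6]
width: 0.0253
grasp_force: 25.0
time_s: 15.35
tcp_pos: [0.5398, 0.0085, 0.0816]
tool_rot: [-1.999, -2.422, -0.0]
force: [-1.2, 1.4, -4.4]
width: 0.0253
grasp_force: 25.0
time_s: 15.85
tcp_pos: [0.54, 0.0078, 0.0816]
tool_rot: [-1.999, -2.423, 0.0]
force: [-3.4, 1.3, -5.7]
width: 0.0253
grasp_force: 25.0
t 15.85 delta cm [-0.01  0.    1.26] psi 1.762
```

Moved 40 mm. Lowering.

```bash
python3 -m handwheel '[{"jaw":0.6,"tx":0,"ty":0,"tz":0.3,"yaw":0},{"jaw":0.6,"tx":0,"ty":0,"tz":0.3,"yaw":0},{"jaw":0.6,"tx":0,"ty":0,"tz":0.3,"yaw":0},{"jaw":0.6,"tx":0,"ty":0,"tz":0.2,"yaw":0},{"jaw":0.6,"tx":0,"ty":0,"tz":0.2,"yaw":0}]'
python3 -m handwheel '[{"jaw":0.6,"tx":0,"ty":0,"tz":0,"yaw":0},{"jaw":0.6,"tx":0,"ty":0,"tz":0,"yaw":0},{"jaw":0.6,"tx":0,"ty":0,"tz":0,"yaw":0},{"jaw":0.6,"tx":0,"ty":0,"tz":0,"yaw":0},{"jaw":0.6,"tx":0,"ty":0,"tz":0,"yaw":0}]'
python3 d.py .5400 .0077 .069
```

```text
time_s: 16.35
tcp_pos: [0.5402, 0.0077, 0.0688]
tool_rot: [-1.999, -2.423, 0.0]
force: [-9.0, -0.4, 21.4]
width: 0.0255
grasp_force: 25.0
time_s: 16.85
tcp_pos: [0.5402, 0.0076, 0.0691]
tool_rot: [1.999, 2.423, -0.0]
force: [-5.6, 0.9, 3.3]
width: 0.0255
grasp_force: 25.0
t 16.85 delta cm [ 0.02 -0.01  0.01] psi 1.762
```

```bash
python3 - <<'E'
from h import *
a=snapshot("scene");cv2.imwrite("pics/s4.png",cv2.resize(a[110:270,230:390,::-1],None,fx=3.5,fy=3.5,interpolation=2))
p=get_obs()["tcp_pos"]
for z in(.058,.066,.094,.106): print(z,((proj("scene",[p[0],p[1],z])-[230,110])*3.5).round(0))
E
```

```text
0.058 [329. 353.]
0.066 [329. 344.]
0.094 [329. 315.]
0.106 [329. 302.]
```

View pics/s4.png

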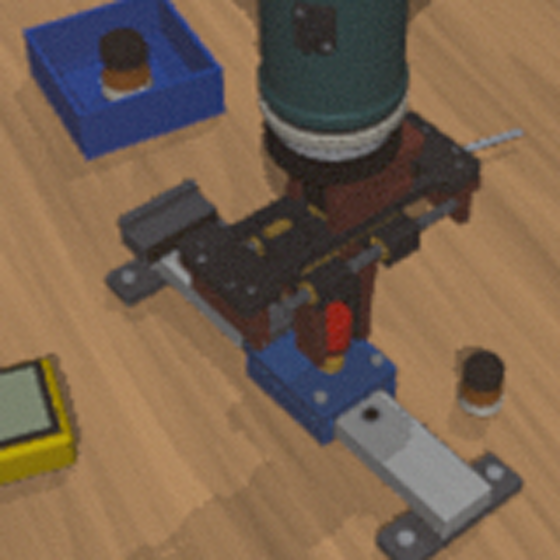

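The jar is upright in the bin. The knob sits low between the fingers with its bottom at row ~350, where a home pin predicts it, and one free hole shows at (372,412). As a last check I nudge sideways: a locked jaw should resist with well over 1.5 N.

```bash
python3 -m handwheel '[{"jaw":0.6,"tx":0.15,"ty":0,"tz":0,"yaw":0},{"jaw":0.6,"tx":0.15,"ty":0,"tz":0,"yaw":0},{"jaw":0.6,"tx":0,"ty":0,"tz":0,"yaw":0},{"jaw":0.6,"tx":0,"ty":0,"tz":0,"yaw":0},{"jaw":0.6,"tx":0,"ty":0,"tz":0,"yaw":0}]'
python3 -m handwheel '[{"jaw":0.6,"tx":-0.15,"ty":0,"tz":0,"yaw":0},{"jaw":0.6,"tx":-0.15,"ty":0,"tz":0,"yaw":0},{"jaw":0.6,"tx":0,"ty":0,"tz":0.05,"yaw":0},{"jaw":0.6,"tx":0,"ty":0,"tz":0,"yaw":0},{"jaw":0.6,"tx":0,"ty":0,"tz":0,"yaw":0}]'
python3 d.py .5400 .0077 .069
```

```text
time_s: 17.4
tcp_pos: [0.5399, 0.009, 0.0691]
tool_rot: [1.997, 2.423, -0.003]
force: [-5.4, -5.5, 2.0]
width: 0.0256
grasp_force: 25.0
time_s: 17.9
tcp_pos: [0.5402, 0.0073, 0.0691]
tool_rot: [1.999, 2.423, -0.001]
force: [-6.5, -0.8, 6.5]
width: 0.0257
grasp_force: 25.0
t 17.9 delta cm [ 0.04 -0.02  0.01] psi 1.762
```

```bash
python3 -c "
from bench import *;print(job_done())"
```

```text
the job is handed in; nothing more can be done
None
```

I handed the job in at about 18 s of robot time, but it returned no verdict: the flux jar stands upright and released in the blue bin, the jaw is one hole further out (40 mm) with the pin home (it resisted a sideways nudge), and the gripper still holds the red knob at 25 N.

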